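Pull-test a child latch with a spring scale

ROBOT

A 6-joint arm with a two-finger parallel gripper is mounted at the origin on the work surface. World frame = base frame: x ahead of the robot, y to its left, z up, the work surface at z = 0. Lengths are in m, angles in rad, forces in N, time in s.
With the tool pointing down it reaches from about 0.4 to 0.825 m from the base axis. Payload 7 kg.
Tool frame: the origin (TCP) lies at the very end of the fingers, on their centre line; the grasp point (between the pads) lies 19 mm behind it; z points along the fingers, y is the line along which they close (so a half turn about z gives the same grasp; the last joint's range is limited). The gripper opens to 88 mm and grips with 3 to 60 N. Pads are 19 mm wide; open, the fingers measure 130 mm over their backs; the gripper's body (78 mm by 193 mm) begins 47 mm behind the grasp point.
Start: joints at [0.288, 0.359, 0.012, 0, -1.224, -0.288], TCP at [0.675, -0, 0.227] pointing down, gripper open.
Joint ranges: [-3.07, 3.07], [-1.43, 2.12], [-1.02, 1.25], [-3.03, 1.67], [-3.05, -0], [-3.03, 3.03]. Speed limits (rad/s): [2.39, 2.39, 3.01, 3.14, 3.14, 3.14].

INTERFACE

Orientations are given as [roll, pitch, yaw] about the fixed x, y, z axes, in that order (R = Rz(yaw) Ry(pitch) Rx(roll)).
In Python, from station import arm gives the robot as it stands.
- The arm moves only by the tool step_arm, never from a script. Its argument "rows" is a list of rows, each a list of 5 numbers: the shift along the world's x, y, z in m, then the turn about the world's z in rad, then the finger opening in m, from 0 to 0.0876. In form: [[x, y, z, spin, gripper], ...]. A call has 1 to 20 rows; each row is the pose to reach, as a shift and turn from the pose commanded when the call began; what a row does not reach only later rows make up. A row lasts 1/10 s, in which the tool goes at most 50 mm and 8.59 degrees, less where a joint would pass 70% of its speed; a pose out of reach is approached as far as the arm can. A call with a gripper value outside its range is refused whole. The fingers move at their own pace and stop on an object; "newtons" is the grip in N (left out, the last holds). Time passes only in rows, so rows that repeat a pose let the fingers close. It gives the time, the measured TCP pose, the force, the opening and the grip force at its end, in the units of the state.
- arm.get_state(): the state, without advancing time (a new reading comes with each control period).
- arm.grab_frame(name): name is "scene" or "side" or "wrist"; returns a dict with "color" (480x640x3 uint8, blue, green, red), "vfov" (degrees; the focal length in pixels is half the picture's height over the tangent of half this angle, whatever the lens; pixels are square), "cx", "cy" (the principal point, pixels), "k1" (the pictures are not rectified: a ray, as slopes to the right and down, at radius r is drawn at 1 + k1 r^2 times it, then the intrinsics apply), "rvec" (rotation vector, rad) and "tvec" (3), from world to camera coordinates, as OpenCV has them. Camera axes: x right, y down, z forward; pixel columns grow to the right and rows downward; lengths in m; the calibration is good to about 2 mm. A picture is of the moment at which its call begins. There is no depth.
- arm.job_done(): hands the job in; it is judged then, once.
The state is a dict: "t": time; "q": joint angles; "qd": joint speeds; "joint_efforts": joint torques, N m; "eef_pos": TCP position; "ee_rot": TCP orientation; "force": force on the tool from outside, world axes, zero at the start; "moment": the same for the moment, N m; "width": finger opening in m; "gripper_force": force on a finger pad.
Only numpy, scipy, OpenCV 4.12 (cv2) and the standard library are available. Lean on these libraries where they do the work, as an engineer would, in place of code of your own. Each camera call takes 0.05 s, during which the arm holds its last target. There are 200 camera calls.

TASK

The child latch on the little spice drawer is new, and the spring scale is already hooked over the drawer's handle. Pull the scale out by its red ring, away from the drawer, until it reads 1 kg (the green line) with the latch holding, keep it there for three seconds, then ease the ring all the way back and let go without letting it snap, so that the orange drag pointer is left standing at the green line. Leave the things on the chopping board where they are.

Things in the scene. Friction and masses are not known exactly. Their poses are not given: they have to be found in the camera images.
- ring_mid (a point): Middle of the opening of the scale's red pull ring, a flat-lying rounded loop of 10 mm bar, its mid-plane 16 mm above the board's top. Opening 56 mm along the pull, 66 mm across. Site axes: +x along the scale in the pull direction (away from the drawer), z up. Inner face of the far bar, the one to pull on, 27 mm along +x; stem end of the opening 29 mm along -x. It slides with joint scale_pull.
- scale_pull (a joint): How far the red ring is pulled out of the scale's tube (m): 0 at rest (it goes in no further), full travel 0.085. The spring is 245 N/m from 0, so the 1 kg line is 0.040 (9.8 N); rubbing in the tube adds about 0.15 N and the drag pointer 0.35 N.
- drag_pointer (a joint): Orange drag pointer, a 5 by 12 by 7 mm tab in the slot on top of the tube, in the same measure as scale_pull (m). The pull's small red indicator pushes it outward from 0 and it stays at the highest reading by friction. 0.040 is exactly on the green 1 kg line.
- mark_1kg (a point): The 1 kg line: a 3 mm wide green band round the scale's white tube (28 mm diameter, 150 mm long, 2 mm above the board); the point is on top of the tube. +x is the pull direction. The tube's outer end is 80 mm further along +x, the hook on the drawer's handle 106 mm along -x. Thin black lines each 0.2 kg (8 mm).
- hook_point (a point): Middle of the drawer's steel bow handle; the scale's wire hook swings sideways on it, up to 0.3 rad either way, and cannot come off. The drawer opens along this point's -x; z up. It stands ajar with free play: pulled, it slides stiffly (2.5 N rub) 12 to 26 mm, not known beforehand, until the latch stops it dead. Only then can the scale go on to 1 kg. The latch holds far more.
- board: Beech chopping board, 400 by 480 mm (x, y), top 30 mm above the worktop; fixed. Origin at the centre of its underside.
- spice_drawers: White and wood spice drawer unit, 270 wide, 210 deep, 214 mm high, fixed, 60 mm beyond the board's end. Origin at the centre of its underside; its front looks along its own -x.
- tadka_pan: Empty stainless tadka pan on the board, bowl 100 mm diameter and 40 mm high, long handle along its +x reaching 228 mm from the origin and up to 55 mm high. Origin: centre of the bowl's underside. Leave alone.
- small_lid: Cast aluminium lid on the board, 106 mm diameter, 36 mm high with its knob. Origin: centre of its underside. Leave alone.
- salt_box: Round bamboo salt box on the board, 80 mm diameter, 61 mm high, with a swivel cover with a small knob (to 68 mm). Origin: centre of its underside. Leave alone.
- spice_jar: Amber glass spice jar on the board, 52 mm diameter, 75 mm high, steel cap. Origin: centre of its underside. Leave alone.
- spatula: Yellow spatula lying on the board, 240 mm long, blade 50 mm wide, 12 mm high. Origin: under its middle, blade towards its +x. Leave alone.

How it is judged:
On the way:
1. the ring is pulled out to the 1 kg line (0.925 to 1.10 kg) and kept there for 2.5 s (value of joint scale_pull between 0.037 and 0.044 m), for 2.5 s.
At the end, for the whole second after the job is handed in: The drag pointer stands between 0.925 and 1.10 kg (37 to 44 mm), the ring is back within 3 mm of its rest, still and untouched, and the things on the board are where they were (30 mm) (value of joint drag_pointer between 0.037 and 0.044 m and value of joint scale_pull below 0.003 m and velocity of joint scale_pull below 0.01 m/s).
It fails at once if the ring snaps back (faster than 0.5 m/s) (velocity of joint scale_pull below -0.5 m/s).
It fails at once if something on the board is moved more than 30 mm or tipped (distance of any of tadka_pan, small_lid, salt_box, spice_jar, spatula from where it was at the start of the episode above 0.03 m or angle between any of tadka_pan, small_lid, salt_box, spice_jar, spatula's own z axis and vertical above 0.4 rad).
It also fails if it takes over 53 s, if anything falls off the work surface, if the arm or the gripper's body presses on something with over 40 N, if the wrist force passes 120 N, or if a joint passes its speed limit or range.

## Working session

There is one attempt and no reset: what is moved stays moved. The work goes in short steps, Python scripts to look and compute and a tool call to move; the robot and the scene stay as the last step left them, time stands still between calls to the robot, and variables do not carry over. Pictures are saved under pics/ and viewed, at most 10 in all, crops included, and the job is handed in when it is done.

Besides the shell and the picture viewer there is one more tool, called after ">>>" as a command line: name --pt "numbers of a row" for each row, then --argument value for the rest. step_arm: Moves the arm, as the interface text tells. Its arguments: {"type":"object","properties":{"rows":{"type":"array"},"newtons":{"type":"number"}},"required":["rows"]}

```bash
mkdir -p pics; cat > h.py <<'E'
import numpy as np, cv2
from station import arm
def grab(n):
    f=arm.grab_frame(n); f['R']=cv2.Rodrigues(np.array(f['rvec'],float))[0]; f['t']=np.array(f['tvec'],float).ravel()
    f['f']=240/np.tan(np.radians(f['vfov'])/2); return f
def ray(f,u,v):
    d=np.array([(u-f['cx'])/f['f'],(v-f['cy'])/f['f']]); s=d.copy()
    for _ in range(30): s=d/(1+f['k1']*(s@s))
    return -f['R'].T@f['t'], f['R'].T@np.array([s[0],s[1],1])
def onz(f,u,v,z):
    c,d=ray(f,u,v); return c+d*(z-c[2])/d[2]
def tri(obs):
    A=np.zeros((3,3));b=np.zeros(3)
    for f,u,v in obs:
        c,d=ray(f,u,v);d=d/np.linalg.norm(d);P=np.eye(3)-np.outer(d,d);A+=P;b+=P@c
    return np.linalg.solve(A,b)
def proj(f,p):
    c=f['R']@np.array(p)+f['t'];s=c[:2]/c[2];s=s*(1+f['k1']*(s@s));return s*f['f']+[f['cx'],f['cy']]
E
python3 - <<'E'
from h import *
import pickle
F={}
for n in ['scene','side','wrist']:
    F[n]=grab(n); cv2.imwrite(f'pics/{n}0.png',F[n]['color']); print(n,F[n]['t'],-F[n]['R'].T@F[n]['t'],F[n]['f'],F[n]['k1'])
pickle.dump(F,open('F0.pkl','wb')); print(arm.get_state())
E
```

```text
scene [ 0.07422647 -0.44642567  1.28389636] [1.06095365 0.29541863 0.80018779] 499.78382945433333 -0.1019137449134507
side [-0.49509683  0.23899283  0.86043429] [ 0.17437096 -0.74576026  0.67529402] 525.2334853086354 -0.14686326132220748
wrist [ 0.67402695 -0.03737824  0.39094967] [ 0.67468839 -0.07728016  0.38389381] 361.86597010142236 -0.07414147793601086
{'t': 0.15, 'q': array([ 2.88078734e-01,  3.59178863e-01,  1.12411452e-02, -1.93322230e-04,
       -1.22411483e+00, -2.88106547e-01]), 'qd': array([ 2.15743412e-04, -1.50070896e-03,  2.05057896e-03,  2.17047777e-03,
        6.28927713e-05, -2.95150573e-04]), 'joint_efforts': array([ 1.39394037e-04, -5.83274567e+01,  2.93289685e+01,  7.00122759e+00,
        8.75052094e-03, -9.76538854e-05]), 'eef_pos': array([ 6.74617636e-01, -6.80034018e-05,  2.25864832e-01]), 'ee_rot': array([ 3.14033656e+00, -1.82694827e-04, -1.57088983e+00]), 'force': array([ 0.04510881,  0.34064211, -0.94173257]), 'moment': array([ 0.07547552, -0.00935339,  0.00714175]), 'gripper_force': 0.0, 'width': 0.08778465900687789}
```

View pics/scene0.png

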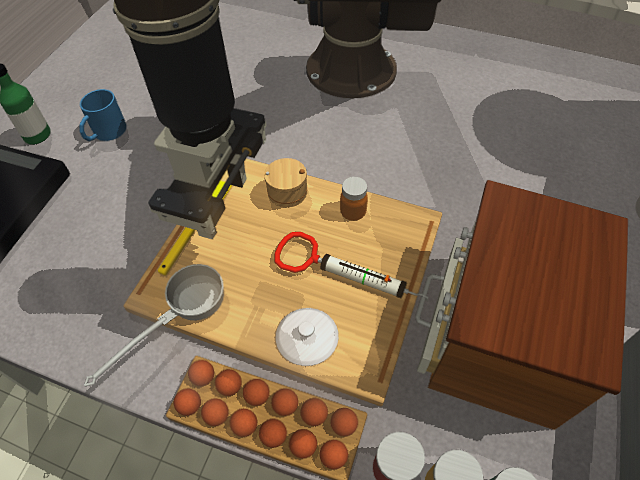

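View pics/side0.png

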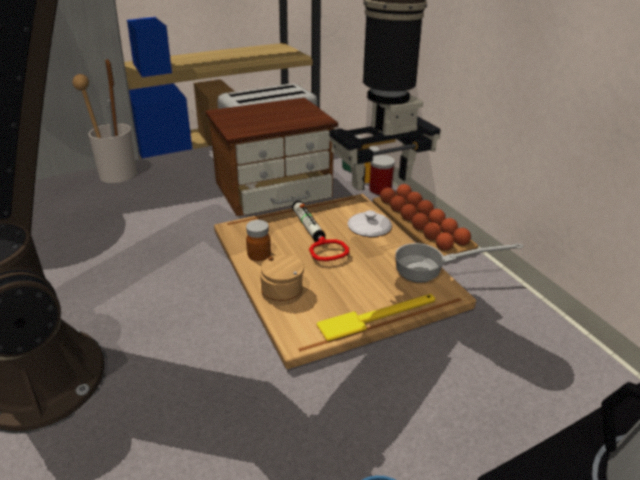

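View pics/wrist0.png

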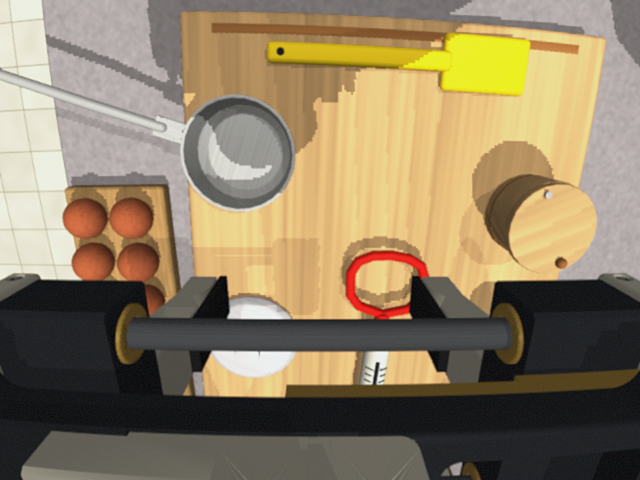

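The scene view shows the ring at about (296,252), the tube running to (405,287), and the drawer on the right (+y). The jar is at (353,198) and the lid at (306,335). In the wrist view the ring is at about (388,283). Next I'll measure the ring by triangulation.

```bash
cat >> h.py <<'E'
def redring(f,box):
    hsv=cv2.cvtColor(f['color'],cv2.COLOR_BGR2HSV)
    m=(((hsv[...,0]<6)|(hsv[...,0]>174))&(hsv[...,1]>190)&(hsv[...,2]>110)).astype(np.uint8)
    k=np.zeros_like(m);x0,y0,x1,y1=box;k[y0:y1,x0:x1]=1;m*=k
    m=cv2.morphologyEx(m,cv2.MORPH_CLOSE,np.ones((3,3)))
    cs,h=cv2.findContours(m,cv2.RETR_CCOMP,cv2.CHAIN_APPROX_NONE)
    holes=[c for c,hh in zip(cs,h[0]) if hh[3]>=0]
    outs=[c for c,hh in zip(cs,h[0]) if hh[3]<0]
    return m,(max(holes,key=cv2.contourArea) if holes else None),max(outs,key=cv2.contourArea)
def cen(c):
    M=cv2.moments(c);return M['m10']/M['m00'],M['m01']/M['m00']
E
python3 - <<'E'
from h import *
import pickle
F=pickle.load(open('F0.pkl','rb'))
B={'scene':(260,220,330,285),'side':(295,225,365,275)}
obs=[]
for n in B:
    m,h,o=redring(F[n],B[n]); print(n,cen(h),cv2.boundingRect(h),cv2.boundingRect(o)); obs.append((F[n],*cen(h)))
    P=np.array([onz(F[n],*p[0],.046)[:2] for p in h],np.float32); print(' hole on z=.046',cen(P.reshape(-1,1,2)*1000),P.min(0),P.max(0), cv2.minAreaRect(P))
print('ring tri',tri(obs))
s=F['scene'];hsv=cv2.cvtColor(s['color'],cv2.COLOR_BGR2HSV)
g=((abs(hsv[...,0].astype(int)-60)<20)&(hsv[...,1]>120)&(hsv[...,2]>80)).astype(np.uint8);g[:250]=0;g[310:]=0;g[:,:320]=0;g[:,410:]=0
gy,gx=np.nonzero(g);print('green',len(gx),gx.mean(),gy.mean(),onz(s,gx.mean(),gy.mean(),.058))
for nm,u,v,z in [('tube end outer',320,264,.046),('tube inner end',404,289,.046),('hook',427,294,.046),('jar cap',354,187,.105),('salt',286,172,.091),('lid knob',307,330,.066),('pan',195,285,.07)]:
    print(nm,onz(s,u,v,z).round(3))
cv2.imwrite('pics/crop1.png',cv2.resize(s['color'][220:310,260:440],None,fx=4.4,fy=4.4,interpolation=cv2.INTER_CUBIC))
E
```

```text
scene (295.88561886871213, 251.30536422458775) (279, 235, 35, 33) (275, 232, 45, 40)
 hole on z=.046 (602.9392573790454, 76.52289148618495) [0.5671502  0.04814505] [0.6369671  0.10617559] ((0.6032947301864624, 0.07718171924352646), (0.057683032006025314, 0.06945765018463135), 80.8302993774414)
side (328.4033942558747, 249.52088772845954) (313, 242, 32, 16) (309, 236, 40, 25)
 hole on z=.046 (605.41918071397, 79.24592540704678) [0.5712176  0.05024341] [0.63971287 0.10989056] ((0.6056662797927856, 0.07918412238359451), (0.057249270379543304, 0.06665124744176865), 64.72991180419922)
ring tri [0.60427591 0.07707299 0.04718114]
green 26 364.3076923076923 276.0769230769231 [0.62222821 0.21042928 0.058     ]
tube end outer [0.616 0.127 0.046]
tube inner end [0.619 0.281 0.046]
hook [0.616 0.321 0.046]
jar cap [0.473 0.145 0.105]
salt [0.465 0.007 0.091]
lid knob [0.752 0.152 0.066]
pan [ 0.736 -0.055  0.07 ]
```

View pics/crop1.png

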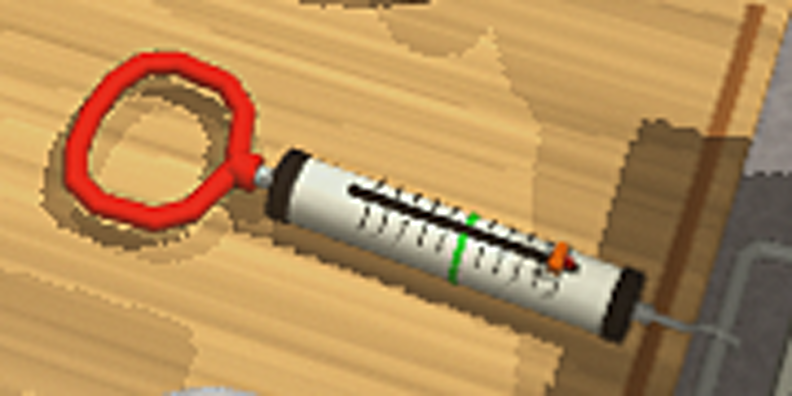

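The ring mid triangulates to (0.604, 0.077, 0.047), and the text's height of 0.046 agrees. The opening measures about 57×68 mm. The crop shows the orange pointer at zero and the green line at crop (463,245). The pull axis is about (-0.14, -0.99). I'll close the fingers and go above the opening.

>>> step_arm --pt "0 0.02 0 -0.07 0" --pt "-0.03 0.05 0 -0.14 0" --pt "-0.06 0.07 -0.02 -0.14 0" --pt "-0.071 0.0725 -0.06 -0.14 0" --pt "-0.071 0.0725 -0.1 -0.14 0" --pt "-0.071 0.0725 -0.13 -0.14 0" --pt "-0.071 0.0725 -0.15 -0.14 0" --pt "-0.071 0.0725 -0.15 -0.14 0" --pt "-0.071 0.0725 -0.15 -0.14 0" --pt "-0.071 0.0725 -0.15 -0.14 0" --newtons 20

```text
t: 1.15
eef_pos: [0.605, 0.0728, 0.078]
ee_rot: [-3.14, 0.001, -1.711]
force: [0.0, -0.7, -0.4]
width: 0.0132
gripper_force: 0.0
```

```bash
python3 - <<'E'
from h import *
a=grab('scene');b=grab('side');st=arm.get_state();print(st['t'],st['eef_pos'],st['ee_rot'],st['force'],st['width'])
pic=[]
for f,x0,y0 in ((a,230,170),(b,270,170)):
    i=f['color'].copy()
    p=proj(f,st['eef_pos']);print(p,proj(f,[.6043,.0775,.046]))
    pic.append(cv2.resize(i[y0:y0+130,x0:x0+130],(395,395)))
cv2.imwrite('pics/above.png',np.hstack(pic))
E
```

```text
1.25 [0.60481049 0.07275813 0.07802862] [-3.13954371e+00  1.15705644e-03 -1.71075827e+00] [-0.24722994 -0.47721379 -0.70154166] 0.005312241647776637
[292.49744832 241.17525163] [296.1816315  251.70751202]
[329.88013469 238.33115021] [328.353798   249.89051766]
```

View pics/above.png

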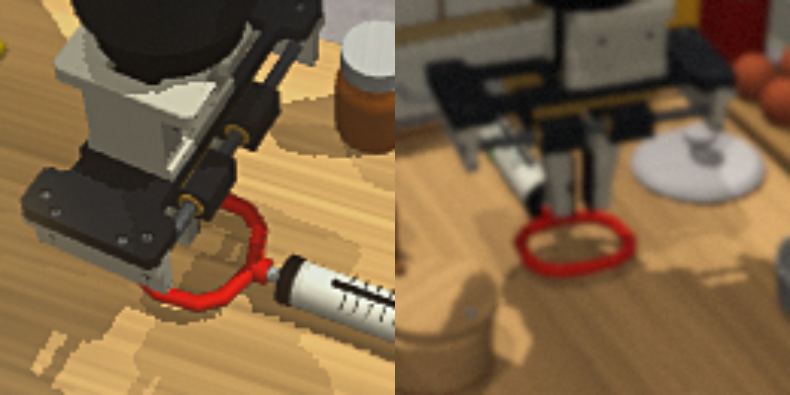

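The closed fingers are centred over the opening in both views, and the scale's slot stays visible from the scene camera. Descending.

>>> step_arm --pt "0 0 -0.012 0 0" --pt "0 0 -0.024 0 0" --pt "0 0 -0.033 0 0" --pt "0 0 -0.038 0 0" --pt "0 0 -0.042 0 0" --pt "0 0 -0.042 0 0" --pt "0 0 -0.042 0 0"

```text
t: 1.95
eef_pos: [0.6042, 0.0725, 0.0346]
ee_rot: [-3.141, -0.0, -1.711]
force: [-0.4, 0.2, 0.0]
width: 0.0009
gripper_force: 0.0
```

>>> step_arm --pt "-0.0007 -0.005 0 0 0" --pt "-0.0014 -0.01 0 0 0" --pt "-0.0021 -0.015 0 0 0" --pt "-0.0025 -0.018 0 0 0" --pt "-0.0028 -0.02 0 0 0" --pt "-0.0028 -0.02 0 0 0" --pt "-0.0028 -0.02 0 0 0"

```text
t: 2.65
eef_pos: [0.6013, 0.0525, 0.0347]
ee_rot: [-3.141, 0.0, -1.711]
force: [0.7, 2.3, 1.2]
width: 0.0004
gripper_force: 1.0
```

```bash
cat >> h.py <<'E'
def report(name=None):
    s=grab('scene');st=arm.get_state()
    hsv=cv2.cvtColor(s['color'],cv2.COLOR_BGR2HSV).astype(int);H,S,V=hsv[...,0],hsv[...,1],hsv[...,2]
    k=np.zeros(H.shape,bool);k[235:310,300:420]=1
    out={}
    for n,m in (('green',(abs(H-60)<20)&(S>110)&(V>70)),('orange',(H>7)&(H<15)&(S>190)&(V>150))):
        v,u=np.nonzero(m&k);out[n]=onz(s,u.mean(),v.mean(),.058 if n=='green' else .062) if len(u) else None
        print(n,len(u),out[n])
    print(st['t'],st['eef_pos'],st['force'])
    if name: cv2.imwrite(name,cv2.resize(s['color'][220:310,240:420],None,fx=4.4,fy=4.4,interpolation=cv2.INTER_CUBIC))
E
python3 -c "
from h import *
report()"
```

```text
green 28 [0.6218981  0.20817829 0.058     ]
orange 13 [0.61527295 0.23637105 0.062     ]
2.7 [0.60133681 0.05257373 0.03468034] [-0.38732067  2.2226998   1.21215993]
```

The ring is engaged: force is about 2.3 N and the drawer is just starting to slide.

>>> step_arm --pt "-0.0004 -0.003 0 0 0" --pt "-0.0008 -0.006 0 0 0" --pt "-0.0011 -0.008 0 0 0" --pt "-0.0014 -0.01 0 0 0" --pt "-0.0014 -0.01 0 0 0" --pt "-0.0014 -0.01 0 0 0"

```text
t: 3.3
eef_pos: [0.5998, 0.0424, 0.0346]
ee_rot: [3.142, -0.0, -1.711]
force: [-0.4, 3.4, 1.9]
width: 0.0005
gripper_force: 1.1
```

```bash
python3 -c "
from h import *
report()"
```

```text
green 24 [0.62057516 0.1988212  0.058     ]
orange 13 [0.61309045 0.22618336 0.062     ]
3.35 [0.59976491 0.04240591 0.03456567] [0.40714805 1.26317458 1.98984048]
```

>>> step_arm --pt "-0.0004 -0.003 0 0 0" --pt "-0.0008 -0.006 0 0 0" --pt "-0.0011 -0.008 0 0 0" --pt "-0.0011 -0.008 0 0 0" --pt "-0.0011 -0.008 0 0 0"

```text
t: 3.85
eef_pos: [0.5987, 0.0345, 0.0346]
ee_rot: [-3.141, 0.0, -1.711]
force: [-0.1, 4.3, 2.5]
width: 0.0005
gripper_force: 1.8
```

```bash
python3 -c "
from h import *
report()"
```

```text
green 26 [0.6215426  0.19686977 0.058     ]
orange 12 [0.61291262 0.21863548 0.062     ]
3.9 [0.59872456 0.03450918 0.03459254] [0.64460302 4.39612156 1.65908732]
```

The green line has stopped moving (about 13.5 mm of drawer play used), so the latch is holding. The reading is about 18 mm.

>>> step_arm --pt "-0.0004 -0.003 0 0 0" --pt "-0.0008 -0.006 0 0 0" --pt "-0.0013 -0.009 0 0 0" --pt "-0.0017 -0.012 0 0 0" --pt "-0.0021 -0.015 0 0 0" --pt "-0.0021 -0.015 0 0 0" --pt "-0.0021 -0.015 0 0 0"

```text
t: 4.6
eef_pos: [0.597, 0.02, 0.0347]
ee_rot: [-3.141, 0.001, -1.711]
force: [0.2, 7.4, 2.0]
width: 0.0004
gripper_force: 3.5
```

```bash
python3 -c "
from h import *
report('pics/p33.png');report()"
```

```text
green 25 [0.62289873 0.19704829 0.058     ]
orange 11 [0.6124975  0.20439117 0.062     ]
4.65 [0.59697216 0.02004256 0.0346659 ] [0.50649647 6.45776636 1.65938992]
green 25 [0.62289873 0.19704829 0.058     ]
orange 11 [0.6124975  0.20439117 0.062     ]
4.7 [0.59697115 0.02005258 0.03466512] [0.78731079 6.35414592 2.54889564]
```

View pics/p33.png

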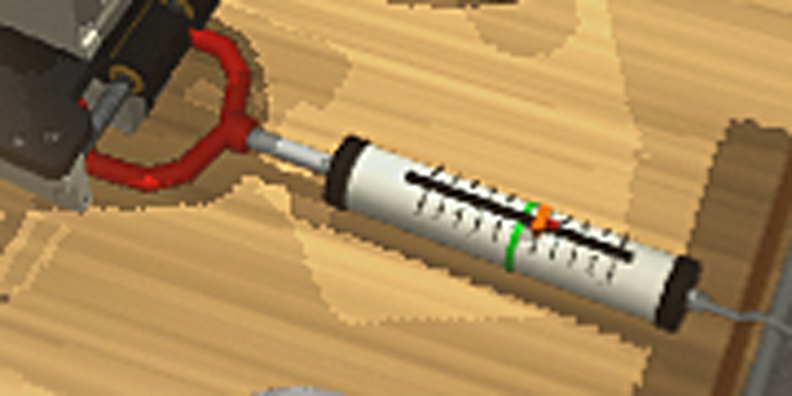

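The pointer is at crop (541,218), just short of the green line, and the drawer is holding. To calibrate, I'll compare orange minus green with the starting frame, where the reading was exactly 0.

```bash
cat >> h.py <<'E'
def axis(s):  # soft-weighted colour centroids
    c=s['color'].astype(float);B,G,R=c[...,0],c[...,1],c[...,2]
    k=np.zeros(B.shape);k[240:305,318:410]=1
    hsv=cv2.cvtColor(s['color'],cv2.COLOR_BGR2HSV).astype(int);H,S,V=hsv[...,0],hsv[...,1],hsv[...,2]
    r={}
    wg=np.clip(G-np.maximum(R,B)-15,0,None)*k
    wo=((H>=6)&(H<=16)&(S>205)&(V>150))*k
    for n,w,z in (('g',wg,.058),('o',wo,.063)):
        v,u=np.indices(w.shape);r[n]=onz(s,(u*w).sum()/w.sum(),(v*w).sum()/w.sum(),z)
        r['n'+n]=int((w>0).sum())
    a=np.array([-.14,-.99]);a/=np.linalg.norm(a)
    r['d']=(r['o']-r['g'])[:2]@a
    return r
E
python3 - <<'E'
from h import *
import pickle
F=pickle.load(open('F0.pkl','rb'))
r0=axis(F['scene']);print(r0)
f=[]
for i in range(6):
    s=grab('scene');f.append(arm.get_state()['force'])
r=axis(s);print(r);print('travel',(r['d']-r0['d'])*1000,np.mean(f,0),np.std(f,0))
for q in (F['scene'],s):
    p=q['color'][240:305,318:410].astype(int);m=(p[...,2]>p[...,1]*1.25)&(p[...,2]>120)&(p[...,0]<80)
    for v,u in np.argwhere(m):
        if u>25 and p[v,u,2]-p[v,u,0]>130: print((u+318,v+240,*p[v,u]),end=' ')
    print()
E
```

```text
{'g': array([0.61995048, 0.21019989, 0.058     ]), 'ng': 39, 'o': array([0.61635226, 0.24800281, 0.063     ]), 'no': 17, 'd': np.float64(-0.036926684997459956)}
{'g': array([0.6188506 , 0.19668631, 0.058     ]), 'ng': 35, 'o': array([0.61267105, 0.20440023, 0.063     ]), 'no': 14, 'd': np.float64(-0.006772665186986208)}
travel 30.15401981047375 [0.37324365 7.38302775 1.6664999 ] [0.16728772 0.45242663 0.25428805]
(np.int64(387), np.int64(275), np.int64(2), np.int64(98), np.int64(223)) (np.int64(388), np.int64(275), np.int64(35), np.int64(106), np.int64(198)) (np.int64(386), np.int64(276), np.int64(32), np.int64(102), np.int64(200)) (np.int64(387), np.int64(276), np.int64(6), np.int64(92), np.int64(219)) (np.int64(388), np.int64(276), np.int64(16), np.int64(87), np.int64(201)) (np.int64(386), np.int64(277), np.int64(8), np.int64(100), np.int64(229)) (np.int64(387), np.int64(277), np.int64(14), np.int64(97), np.int64(216)) (np.int64(388), np.int64(277), np.int64(20), np.int64(77), np.int64(173)) (np.int64(385), np.int64(278), np.int64(12), np.int64(70), np.int64(163)) (np.int64(386), n
[... 1366 characters left out ...]
, np.int64(93), np.int64(198)) (np.int64(361), np.int64(270), np.int64(17), np.int64(95), np.int64(207)) (np.int64(362), np.int64(270), np.int64(17), np.int64(127), np.int64(250)) (np.int64(363), np.int64(270), np.int64(16), np.int64(117), np.int64(238)) (np.int64(365), np.int64(270), np.int64(19), np.int64(25), np.int64(180)) (np.int64(366), np.int64(270), np.int64(63), np.int64(75), np.int64(194)) (np.int64(361), np.int64(271), np.int64(10), np.int64(118), np.int64(255)) (np.int64(362), np.int64(271), np.int64(18), np.int64(126), np.int64(254)) (np.int64(363), np.int64(271), np.int64(14), np.int64(91), np.int64(210)) (np.int64(365), np.int64(271), np.int64(14), np.int64(23), np.int64(152))
```

Travel is about 30 mm by camera and about 28.5 mm by force. Pulling 9 mm more.

>>> step_arm --pt "-0.0004 -0.003 0 0 0" --pt "-0.0008 -0.006 0 0 0" --pt "-0.0011 -0.008 0 0 0" --pt "-0.0013 -0.009 0 0 0" --pt "-0.0013 -0.009 0 0 0" --pt "-0.0013 -0.009 0 0 0"

```text
t: 5.6
eef_pos: [0.5959, 0.0115, 0.0347]
ee_rot: [-3.14, 0.001, -1.71]
force: [0.6, 8.6, 1.1]
width: 0.0001
gripper_force: 4.5
```

```bash
cat > m.py <<'E'
from h import *
import pickle
r0=axis(pickle.load(open('F0.pkl','rb'))['scene'])
f=[]
for i in range(6):
    s=grab('scene');f.append(arm.get_state()['force'])
r=axis(s);print('travel',(r['d']-r0['d'])*1000,r,np.mean(f,0).round(2),arm.get_state()['eef_pos'],arm.get_state()['t'])
cv2.imwrite('pics/m%d.png'%(100*arm.get_state()['t']),cv2.resize(s['color'][235:310,310:410],None,fx=8,fy=8,interpolation=cv2.INTER_CUBIC))
E
python3 m.py; ls pics
```

```text
travel 39.108833116688686 {'g': array([0.62379627, 0.19654792, 0.058     ]), 'ng': 26, 'o': array([0.61143794, 0.1960917 , 0.063     ]), 'no': 17, 'd': np.float64(0.0021821481192287324)} [0.55 9.06 1.49] [0.59594961 0.0115301  0.0347262 ] 5.9
above.png
crop1.png
m590.png
p33.png
scene0.png
side0.png
wrist0.png
```

View pics/m590.png

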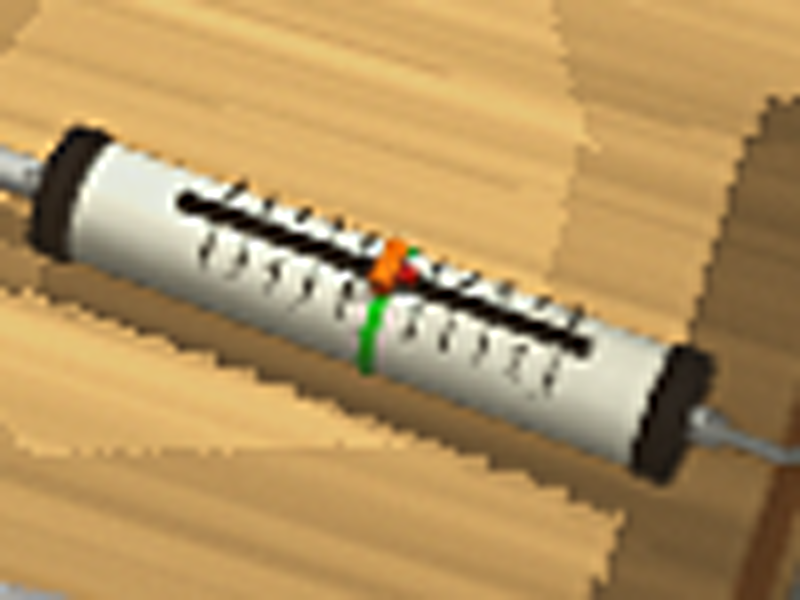

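```bash
python3 - <<'E'
from h import *
import pickle
s=pickle.load(open('F0.pkl','rb'))['scene']
c=lambda x,y,z,o=(310,235),k=8:onz(s,o[0]+(x+.5)/k-.5,o[1]+(y+.5)/k-.5,z)
a0,a1=c(190,202,.06),c(590,347,.06);a=(a0-a1)[:2];L=np.linalg.norm(a);a/=L;print('slot',L,a)
g=c(396,276.6,.06)
for z in (.06,.062,.064,.067): print(z,(c(388,267,z)-g)[:2]@a*1000,(c(388,267,z)-g)[:2]@[-a[1],a[0]]*1000)
capo,capi=c(66,195,.046),c(675,415,.046);print('tube len',np.linalg.norm(capo-capi),'green->outer',(c(66,195,.046)-g)[:2]@a)
# F0 crop1: slot, green, orange, stem tip
d=lambda x,y,z:c(x,y,z,(260,220),4.4)
g=d(467,229,.06)
for z in (.062,.064): print('start',(d(560,257,z)-g)[:2]@a*1000,(d(560,257,z)-g)[:2]@[-a[1],a[0]]*1000)
E
```

```text
slot 0.09340941251869281 [-0.08987374 -0.99595317]
0.06 2.497726591545852 -1.5904791831796277
0.062 2.1203025760472194 -0.4037207752915692
0.064 1.742878560548587 0.7830376325964892
0.067 1.1767425373006934 2.563175244428582
tube len 0.1442259687529001 green->outer 0.07843611151989885
start -38.187765130475164 -1.2368664579316613
start -38.42208084843904 -0.04835140741620063
```

The estimates put the reading at about 39–41.5 mm by camera, and slightly lower by force. I'll add a small 0.8 mm nudge and hold.

>>> step_arm --pt "-0.0001 -0.0008 0 0 0" --pt "-0.0001 -0.0008 0 0 0" --pt "-0.0001 -0.0008 0 0 0" --pt "-0.0001 -0.0008 0 0 0" --pt "-0.0001 -0.0008 0 0 0" --pt "-0.0001 -0.0008 0 0 0" --pt "-0.0001 -0.0008 0 0 0" --pt "-0.0001 -0.0008 0 0 0" --pt "-0.0001 -0.0008 0 0 0" --pt "-0.0001 -0.0008 0 0 0" --pt "-0.0001 -0.0008 0 0 0" --pt "-0.0001 -0.0008 0 0 0" --pt "-0.0001 -0.0008 0 0 0" --pt "-0.0001 -0.0008 0 0 0" --pt "-0.0001 -0.0008 0 0 0" --pt "-0.0001 -0.0008 0 0 0" --pt "-0.0001 -0.0008 0 0 0" --pt "-0.0001 -0.0008 0 0 0" --pt "-0.0001 -0.0008 0 0 0" --pt "-0.0001 -0.0008 0 0 0"

```text
t: 7.9
eef_pos: [0.5959, 0.0108, 0.0347]
ee_rot: [-3.14, 0.002, -1.71]
force: [0.6, 10.1, 2.0]
width: 0.0007
gripper_force: 4.7
```

>>> step_arm --pt "0 0 0 0 0" --pt "0 0 0 0 0" --pt "0 0 0 0 0" --pt "0 0 0 0 0" --pt "0 0 0 0 0" --pt "0 0 0 0 0" --pt "0 0 0 0 0" --pt "0 0 0 0 0" --pt "0 0 0 0 0" --pt "0 0 0 0 0"

```text
t: 8.9
eef_pos: [0.5959, 0.0108, 0.0347]
ee_rot: [-3.14, 0.002, -1.71]
force: [0.3, 8.8, 1.7]
width: 0.0006
gripper_force: 4.7
```

```bash
python3 - <<'E'
from h import *
f=[];
for i in range(16): grab('scene');f.append(arm.get_state()['force'])
print(np.mean(f,0),np.std(f,0),arm.get_state()['eef_pos'])
E
python3 m.py
```

```text
[0.46417055 9.42637972 1.50769368] [0.53739158 0.27772557 0.51157702] [0.59589241 0.01084654 0.03472735]
travel 39.46395400610814 {'g': array([0.62319438, 0.19662496, 0.058     ]), 'ng': 27, 'o': array([0.61186668, 0.19566434, 0.063     ]), 'no': 14, 'd': np.float64(0.002537269008648182)} [0.82 9.62 1.16] [0.59588617 0.01081602 0.03471329] 10.0
```

Force says about 37 mm and the camera says 39.5–42 mm. I'll add another 0.5 mm as a compromise and hold 3 s.

>>> step_arm --pt "-0.0001 -0.0005 0 0 0" --pt "-0.0001 -0.0005 0 0 0" --pt "-0.0001 -0.0005 0 0 0" --pt "-0.0001 -0.0005 0 0 0" --pt "-0.0001 -0.0005 0 0 0" --pt "-0.0001 -0.0005 0 0 0" --pt "-0.0001 -0.0005 0 0 0" --pt "-0.0001 -0.0005 0 0 0" --pt "-0.0001 -0.0005 0 0 0" --pt "-0.0001 -0.0005 0 0 0" --pt "-0.0001 -0.0005 0 0 0" --pt "-0.0001 -0.0005 0 0 0" --pt "-0.0001 -0.0005 0 0 0" --pt "-0.0001 -0.0005 0 0 0" --pt "-0.0001 -0.0005 0 0 0" --pt "-0.0001 -0.0005 0 0 0" --pt "-0.0001 -0.0005 0 0 0" --pt "-0.0001 -0.0005 0 0 0" --pt "-0.0001 -0.0005 0 0 0" --pt "-0.0001 -0.0005 0 0 0"

```text
t: 12.0
eef_pos: [0.5958, 0.0104, 0.0347]
ee_rot: [-3.14, 0.002, -1.71]
force: [0.7, 9.6, 1.1]
width: 0.0005
gripper_force: 4.8
```

>>> step_arm --pt "0 0 0 0 0" --pt "0 0 0 0 0" --pt "0 0 0 0 0" --pt "0 0 0 0 0" --pt "0 0 0 0 0" --pt "0 0 0 0 0" --pt "0 0 0 0 0" --pt "0 0 0 0 0" --pt "0 0 0 0 0" --pt "0 0 0 0 0"

```text
t: 13.0
eef_pos: [0.5958, 0.0104, 0.0347]
ee_rot: [-3.14, 0.002, -1.71]
force: [-0.4, 9.2, 0.9]
width: 0.0004
gripper_force: 4.8
```

```bash
python3 m.py
```

```text
travel 39.902065530066025 {'g': array([0.62180967, 0.19672292, 0.058     ]), 'ng': 30, 'o': array([0.6116074 , 0.19516068, 0.063     ]), 'no': 13, 'd': np.float64(0.0029753805326060727)} [0.41 9.79 1.29] [0.59581873 0.01038723 0.03473309] 13.3
```

Now easing back at 40 mm/s: 52 mm along the axis, then a short wait.

>>> step_arm --pt "0.0005 0.004 0 0 0" --pt "0.0011 0.008 0 0 0" --pt "0.0016 0.012 0 0 0" --pt "0.0022 0.016 0 0 0" --pt "0.0027 0.02 0 0 0" --pt "0.0033 0.024 0 0 0" --pt "0.0038 0.028 0 0 0" --pt "0.0044 0.032 0 0 0" --pt "0.0049 0.035 0 0 0" --pt "0.0053 0.038 0 0 0" --pt "0.0057 0.041 0 0 0" --pt "0.0061 0.044 0 0 0" --pt "0.0066 0.047 0 0 0" --pt "0.007 0.05 0 0 0" --pt "0.0073 0.052 0 0 0" --pt "0.0073 0.052 0 0 0" --pt "0.0073 0.052 0 0 0"

```text
t: 15.0
eef_pos: [0.6023, 0.0612, 0.0345]
ee_rot: [3.141, -0.0, -1.711]
force: [0.2, -0.1, 0.2]
width: 0.0004
gripper_force: 0.0
```

```bash
python3 m.py; python3 -c "
from h import *
s=grab('scene');cv2.imwrite('pics/back.png',cv2.resize(s['color'][220:310,240:420],None,fx=4.4,fy=4.4,interpolation=cv2.INTER_CUBIC))"
```

```text
travel 39.80861248440553 {'g': array([0.62136174, 0.19678354, 0.058     ]), 'ng': 32, 'o': array([0.61202104, 0.19519385, 0.063     ]), 'no': 14, 'd': np.float64(0.0028819274869455766)} [0.25 0.08 0.37] [0.60237088 0.06106709 0.03456234] 15.3
```

View pics/back.png

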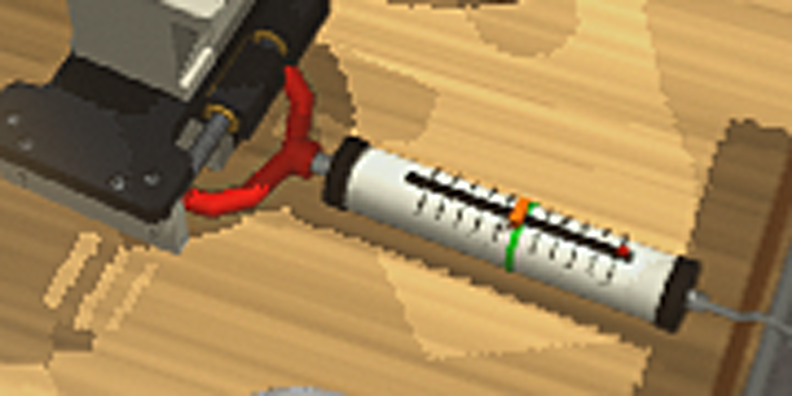

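The red indicator is back at the zero end (622,250), the orange pointer stands on the green line (519,212), and force is zero. Lifting straight out.

>>> step_arm --pt "0 0 0.01 0 0" --pt "0 0 0.02 0 0" --pt "0 0 0.03 0 0" --pt "0 0 0.05 0 0" --pt "0 0 0.08 0 0" --pt "0 0 0.12 0 0" --pt "0 0 0.15 0 0" --pt "0 0 0.15 0 0" --pt "0 0 0.15 0 0"

```text
t: 16.25
eef_pos: [0.6027, 0.0614, 0.1863]
ee_rot: [-3.139, 0.002, -1.711]
force: [-0.4, -0.8, -0.5]
width: 0.0003
gripper_force: 0.0
```

```bash
python3 m.py; python3 -c "
from h import *
s=grab('scene');cv2.imwrite('pics/end.png',s['color'])"
```

```text
travel 40.025812392844735 {'g': array([0.62125417, 0.19677349, 0.058     ]), 'ng': 32, 'o': array([0.61146209, 0.19502827, 0.063     ]), 'no': 14, 'd': np.float64(0.0030991273953847797)} [-0.01  0.04 -0.04] [0.6019319  0.06103067 0.1836084 ] 16.55
```

View pics/end.png

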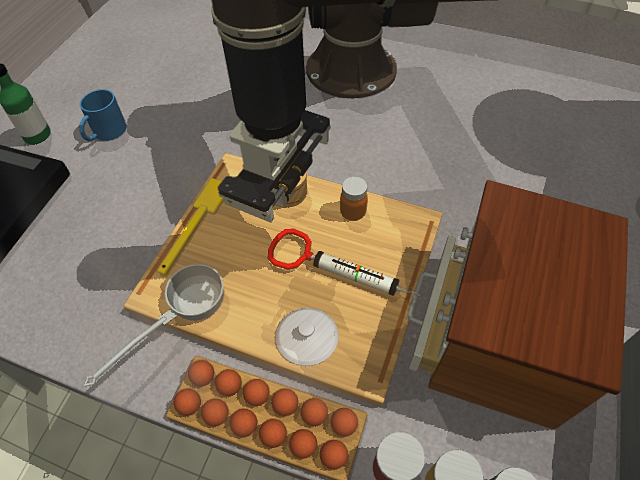

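The ring is free and back at rest at about (290,249), the pointer reads about 40 mm, and nothing on the board has moved. Handing in.

```bash
python3 -c "
from station import arm
print(arm.job_done())"
```

```text
the job is handed in; nothing more can be done
None
```

The job is handed in, with no verdict returned: the scale was held at the 1 kg line for over 3 s (camera about 40 mm, force nearer 37–38 mm), the ring was eased back to rest and released, the orange pointer was left at the green line, and nothing on the board looked moved.

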